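Hang a freshly enamelled trivet on the crowded drying rack

ROBOT

A 7-joint arm with a two-finger parallel gripper is mounted at the origin on the work surface. World frame = base frame: x ahead of the robot, y to its left, z up, the work surface at z = 0. Lengths are in mm, angles in rad, forces in N, time in s.
With the tool pointing down it reaches from about 425 to 950 mm from the base axis. Payload 4.7 kg.
Tool frame: the origin (TCP) lies midway between the tips of the shut fingers; the grasp point (between the pads) lies 19 mm behind it; z points along the fingers, y is the direction in which the jaws open and shut (so a half turn about z gives the same grasp; the last joint's range is limited). The gripper opens to 85 mm and grips with 20 to 120 N. Pads are 22 mm wide; open, the fingers measure 114 mm over their backs; the gripper's body (76 mm by 85 mm) begins 54 mm behind the grasp point. The pads swing forward as they close: fully open they stand 13 mm farther back than shut.
Start: joints at [1.298, 0.469, -0.049, 1.532, 0.024, 1.141, -0.082], TCP at [162.988, -655.047, 196.935] pointing down, gripper open.
Joint ranges: [-2.59, 2.59], [-0.33, 1.99], [-1.39, 1.29], [0.1, 2.45], [-1.04, 4.18], [0.21, 1.99], [-2.66, 2.66]. Speed limits (rad/s): [2.57, 2.57, 3.14, 3.14, 3.14, 3.14, 3.14].

INTERFACE

Orientations are given as a rotation vector (axis times angle).
In Python, from cell import sense, cams, order gives the robot as it stands.
- The arm moves only by the tool step_arm, never from a script. Its arguments are lists of equal length, an entry for each row: "translation": the shift along the tool's x, y, z in mm, a list of three; "delta_rot": the turn, a rotation vector about the tool's x, y, z in degrees, a list of three; "grip": the finger opening in mm, from 0 to 85.4. In form: {"translation": [[x, y, z], ...], "delta_rot": [[rx, ry, rz], ...], "grip": [grip, ...]}. A call has 1 to 10 rows; each row shifts and turns the pose as measured when the row begins, along the tool's axes as they then stand; what a row does not reach is not made up. A row lasts 1/10 s, in which the tool goes at most 50 mm and 8.59 degrees, less where a joint would pass 70% of its speed; a pose out of reach is approached as far as the arm can. A call is refused whole if a number of a shift passes 50 or a number of a turn 8.59, either way. A call with a gripper value outside its range is refused whole. The fingers move at their own pace and stop on an object; "grip_force" is the grip in N (left out, the last holds). Time passes only in rows, so rows that do not move let the fingers close. It gives the time, the measured TCP pose, the force and the opening at its end, in the units of the state.
- sense(): the state, without advancing time (a new reading comes with each control period).
- cams.get_image(name): name is "scene" or "top" or "wrist"; returns a dict with "frame" (400x640x3 uint8, red, green, blue), "fovy" (degrees; the focal length in pixels is half the picture's height over the tangent of half this angle, whatever the lens; pixels are square), "cx", "cy" (the principal point, pixels), "rvec" (rotation vector, rad) and "tvec" (3), from world to camera coordinates, as OpenCV has them. Camera axes: x right, y down, z forward; pixel columns grow to the right and rows downward; lengths in mm; the calibration is good to about 2 mm. A picture is of the moment at which its call begins. There is no depth.
- order.job_done(): hands the job in, once; it reports no verdict.
The state is a dict: "time": time; "joint_pos": joint angles; "joint_velocities": joint speeds; "effort": joint torques, N m; "tool_pos": TCP position; "orientation": TCP orientation; "ft_force": force on the tool from outside, world axes, zero at the start; "wrist_torque": the same for the moment, N m; "gripper_width": finger opening in mm.
Only numpy, scipy, OpenCV 4.12 (cv2) and the standard library are available. Lean on these libraries where they do the work, as an engineer would, in place of code of your own. Each camera call takes 0.05 s, during which the arm holds its last target. There are 200 camera calls.

TASK

Take the red trivet with its black-gripped hook off the touch-up stand and hang it on the drying rack, in the middle notch of the middle bar, between the two trivets that hang there. That bar is clamped somewhat off to one side, so let the hook down gently until it rests on the bar and feel along for the notch rather than forcing it; do not knock or unhook the two neighbours, and leave the other things on the bench where they are. When you let go it must hang still, with the hook fully down in the notch.

Things in the scene. Friction and masses are not known exactly. Their poses are not given: they have to be found in the camera images.
- trivet: Red cast-iron trivet to move: round plate on a rigid hook of 7 mm rod, 0.26-0.40 kg. Origin: middle of the underside of the hook's crown, the level rod, 27 mm long in x, that rests across a bar. z up; hanging, its x and y match the stand's or rack's. The mouth opens downward: leg at x = -10 mm, tip at +10 to +11.5 mm, 13 mm clear between them.
- tip (a point): Lower end of the red trivet's hook tip, 11.5 mm in +x from and 15.5 mm below its origin.
- plate (a point): Centre of the red plate (84 mm across, 8 mm thick), 71 mm below the origin. Plate and leg lean: mid-plane at x = -10 mm at crown height, 1 mm further to +x for each 7.2 mm down (+6 mm at the bottom, z = -112 mm). Lift off and lower along this lean (up = also toward -x); plate passes 1.5 to 3 mm in front of the bar, or 2 mm more if the crown is held 2 mm to -x of centred.
- grip (a point): Middle of the grasp on the red trivet's black upright grip, 37 mm above its origin. Grip: 12 mm (x) by 14 mm (y), from 13 to 56 mm above the origin. Pinch along y from above, fingertips not lower than 16 mm above the origin so they stay above the bar's teeth.
- front: Green neighbour, loose, same shape and size as the red trivet, hanging in the middle notch of the rack's bar nearer the robot. Origin and axes as for the red trivet.
- back: Blue neighbour, loose, same shape and size, hanging in the middle notch of the rack's farther bar. Origin and axes as for the red trivet.
- rack: Grey drying rack, fixed. Origin at table level under its centre; x across the bars, away from the robot; y along them. Three toothed flat bars, 6 mm thick, at x = -38, 0, +38 mm, between end plates at y = -125 and +125 mm (163 mm high). Bars: lower edge z = 142, notch floors 150, tooth tops 160 mm; three notches each, 11 mm wide, 80 mm apart. Outer bars are centred.
- mid_place (a point): Point of the rack (its axes) at x = 0, y = 0, z = 160 mm: tooth-top height over the middle bar. That bar is clamped firm but often off-centre, so its middle notch lies anywhere up to 25 mm from here along the rack's y, either way; this is not measured. The trivet's origin is 10 mm below this height once in the notch, level with it while the hook only rests on the teeth.
- stand: Touch-up stand, fixed, where the red trivet hangs at the start. Origin at table level under the middle of its bar; x away from the robot, y along the bar. The bar is held from behind by two arms from a post at x = +65 mm on a round foot 120 mm across.
- stand_bar (a point): Notch floor in the middle of the stand's bar, z = 150 mm: bar 80 mm long, 6 mm thick, lower edge z = 142 mm, tooth tops 160 mm.
- kettle: Black iron kettle, loose, 140 mm across, 173 mm high with its arched handle, spout to +x reaching 107 mm. Origin under its centre. On the other side of the rack from the stand.
- tin: Enamel tin, loose, 89 mm across, 107 mm high. Origin under its centre.
- brush: Loose hand brush lying on the bench between robot and rack, about 200 mm long, under 40 mm high.
- lid: Loose black kettle lid lying beside the rack, 88 mm across, 26 mm high with its knob. Origin under its centre.
There are look-alikes about, which are no part of the job. What is shaped like the back but pink, purple or yellow is not meant.

How it is judged:
By the outcome, as a careful person would: the job done as asked, in the order asked, and still so for the second after the job is handed in, with the robot touching nothing.
It also fails if it takes over 70 s, if anything falls off the work surface, if the arm or the gripper's body presses on something with over 40 N, if the wrist force passes 120 N, or if a joint passes its speed limit or range.

## Working session

There is one attempt and no reset: what is moved stays moved. The work goes in short steps, Python scripts to look and compute and a tool call to move; the robot and the scene stay as the last step left them, time stands still between calls to the robot, and variables do not carry over. Pictures are saved under pics/ and viewed, about 8 in all and at most 12, crops included, and the job is handed in when it is done.

Besides the shell and the picture viewer there is one more tool, called after "Call:" as a command line: name --argument value ..., lists and objects as JSON in quotes. step_arm: Moves the arm, as the interface text tells. Its arguments: {"type":"object","properties":{"translation":{"type":"array","items":{"type":"array","items":{"type":"number"}}},"delta_rot":{"type":"array","items":{"type":"array","items":{"type":"number"}}},"grip":{"type":"array","items":{"type":"number"}},"grip_force":{"type":"number"}},"required":["translation","delta_rot","grip"]}

```bash
mkdir -p pics
cat > h.py <<'E'
import numpy as np, cv2
from cell import sense, cams, order
def grab(n,tag=None):
    d=cams.get_image(n)
    if tag: cv2.imwrite(f'pics/{tag}.png',d['frame'][:,:,::-1])
    return d
def cam(d):
    f=200/np.tan(np.radians(d['fovy'])/2)
    K=np.array([[f,0,d['cx']],[0,f,d['cy']],[0,0,1.]])
    R=cv2.Rodrigues(np.array(d['rvec'],float))[0]; t=np.array(d['tvec'],float).reshape(3)
    return K,R,t
def proj(d,P):
    K,R,t=cam(d); q=(np.atleast_2d(P)@R.T+t)@K.T; return q[:,:2]/q[:,2:]
def ray(d,uv):
    K,R,t=cam(d); return -R.T@t, R.T@np.linalg.inv(K)@np.array([uv[0],uv[1],1.])
def onz(d,uv,z):
    c,r=ray(d,uv); return c+r*(z-c[2])/r[2]
def tri(views):
    A=np.zeros((3,3));b=np.zeros(3)
    for d,uv in views:
        c,r=ray(d,uv); r=r/np.linalg.norm(r); M=np.eye(3)-np.outer(r,r); A+=M;b+=M@c
    return np.linalg.solve(A,b)
E
python3 - <<'E'
from h import *
a=grab('scene','scene0');b=grab('top','top0');c=grab('wrist','wrist0')
for d in(a,b,c):
    K,R,t=cam(d);print(K[0,0],d['cx'],d['cy'],-R.T@t,R[2])
s=sense();print(s['time'],s['tool_pos'],s['orientation'],s['gripper_width'],s['ft_force'])
cv2.imwrite('pics/st0.png',np.vstack([a['frame'],b['frame']])[:,:,::-1][:, :])
E
cd pics; python3 -c "
import cv2;i=cv2.imread('st0.png');print(i.shape)"
```

```text
464.87306012564244 319.34169035644084 199.57278645106223 [1322.97659806  634.94439289  884.38335082] [-0.66268791 -0.44961143 -0.59891093]
418.76328208060687 319.1378764858297 198.69445474570858 [ 325.07630369   42.94212003 1555.89394894] [ 0.08753374  0.01365863 -0.99606791]
351.3681918828218 325.22471621116495 202.0604800464562 [ 227.78384511 -638.56715535  373.02969423] [-0.25923065 -0.06338375 -0.96373335]
0.15 [ 162.84451814 -654.55102444  196.07916775] [-3.11677799e+00 -3.81810277e-01  3.14563571e-04] 85.47637989256349 [0.01916098 0.14869659 0.05961516]
(800, 640, 3)
```

View pics/scene0.png

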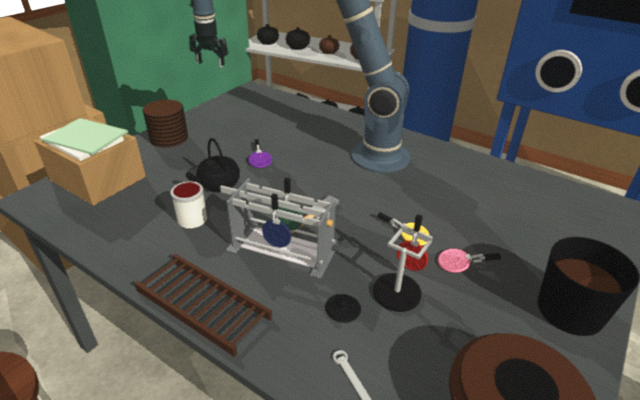

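View pics/top0.png

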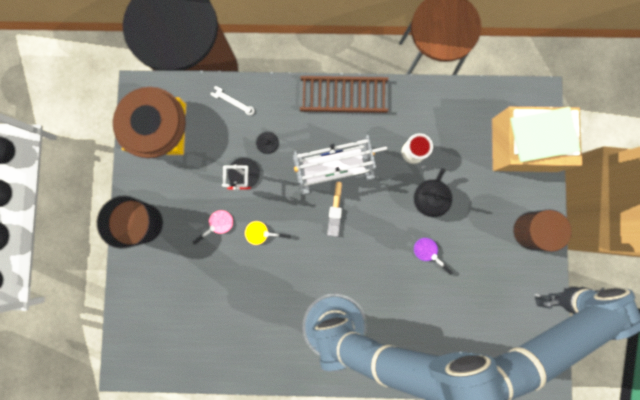

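The scene camera shows the rack at about (283,230), the stand bar at (408,238) with the red trivet below it at (412,258), and the tin and kettle to the left. In the top view the stand bar is at (236,175), the rack at (335,163), and the base at (333,325). Next I'll zoom in to pick points.

Run:
```python
import cv2,numpy as np
t=cv2.imread('pics/top0.png');s=cv2.imread('pics/scene0.png')
A=cv2.resize(t[130:210,215:395],(792,352),interpolation=cv2.INTER_CUBIC)
B=cv2.resize(s[175:275,215:455],(792,330),interpolation=cv2.INTER_CUBIC)[:248]
for k in range(0,180,20): cv2.putText(A,str(215+k),(int(k*4.4),10),0,.35,(0,255,255));cv2.line(A,(int(k*4.4),0),(int(k*4.4),6),(0,255,255))
for k in range(0,80,20): cv2.putText(A,str(130+k),(0,int(k*4.4)+4),0,.35,(0,255,255))
for k in range(0,240,20): cv2.putText(B,str(215+k),(int(k*3.3),10),0,.35,(0,255,255))
for k in range(0,75,20): cv2.putText(B,str(175+k),(0,int(k*3.3)+4),0,.35,(0,255,255))
cv2.imwrite('pics/crop0.png',np.vstack([A,B]))
```

```text
(no output)
```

View pics/crop0.png

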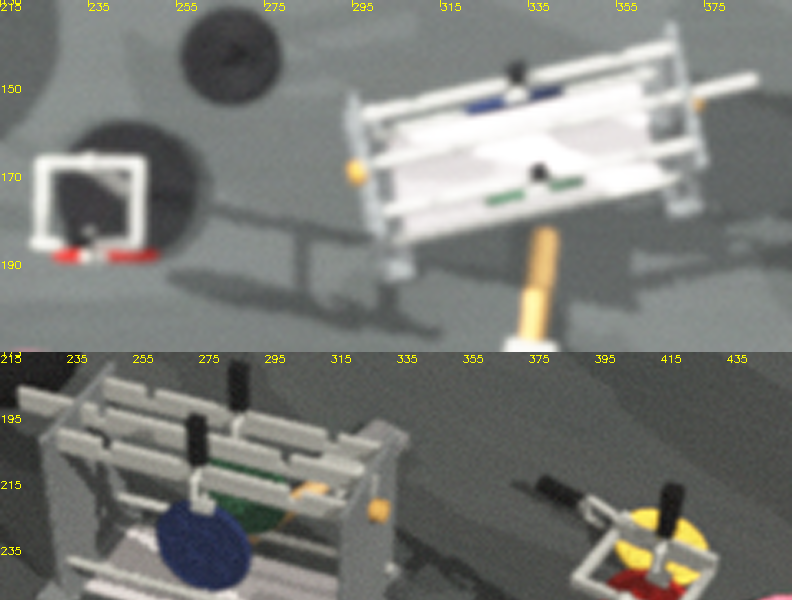

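The crop shows the red trivet's grip at about (235,183) in the top view. The blue grip is at (332,146) and the green at (337,169). The middle bar sticks out past the rack's right (-y) end, so it is shifted to -y.

Run:
```python
from h import *
T=grab('top');S=grab('scene')
t=lambda x,y:(215+x/4.4,130+y/4.4); s=lambda x,y:(215+x/3.3,175+(y-352)/3.3)
def p(n,v): print(n,np.round(v,1))
p('blue tri top',tri([(T,t(517,66)),(S,s(197,416))]));p('green',tri([(T,t(539,170)),(S,s(238,364))]))
p('red',tri([(T,t(90,236)),(S,s(671,488))]))
for n,x,y,z in [('bluegrip',517,68,206),('green',539,170,206),('backL',372,115,160),('backR',672,46,160),('midL',372,160,160),('midRend',757,78,155),('frL',384,212,160),('frR',705,148,160),('standL',34,243,160),('standR',145,243,160),('standBL',40,160,155),('standBR',140,160,155),('redgrip',90,234,206)]:
    p(n,onz(T,t(x,y),z))
# red mask lower/extents top
h=cv2.cvtColor(T['frame'],cv2.COLOR_RGB2HSV)
for n,lo,hi,box in [('red',(0,150,80),(6,255,255),(215,260,170,200)),('green',(60,80,30),(90,255,255),(300,370,150,190)),('blue',(110,100,30),(130,255,255),(300,370,140,165))]:
    m=cv2.inRange(h,lo,hi); k=np.zeros_like(m);k[box[2]:box[3],box[0]:box[1]]=1
    v,u=np.nonzero(m*k); 
    if len(u): p(n,[len(u),u.min(),u.max(),u.mean(),v.mean()]); p(' line',cv2.fitLine(np.c_[u,v].astype(np.float32),2,0,.1,.1).ravel()); p(' at-z',onz(T,(u.mean(),v.mean()),85))
```

```text
blue tri top [619.8  22.5 206.1]
green [543.4   3.6 203.2]
red [486.2 342.2 198.9]
bluegrip [619.3  21.1 206. ]
green [543.    3.6 206. ]
backL [590.9 131.1 160. ]
backR [648.5 -98.5 160. ]
midL [555.9 130.2 160. ]
midRend [ 625.7 -164.6  155. ]
frL [515.9 120.1 160. ]
frR [ 569.6 -124.4  160. ]
standL [487.3 387.4 160. ]
standR [488.8 302.3 160. ]
standBL [552.3 386.5 155. ]
standBR [553.7 309.3 155. ]
redgrip [489.4 334.8 206. ]
red [ 15.  229.  249.  240.7 187.7]
 line [  1.    0.  240.7 187.7]
 at-z [488.2 341.8  85. ]
blue [  4.  323.  327.  324.8 153.8]
 line [ 1.000e+00 -3.000e-01  3.248e+02  1.538e+02]
 at-z [615.3  46.2  85. ]
```

Call:
step_arm --translation '[[0,0,-50],[0,0,-50],[28,-40,-5],[28,-40,-5],[28,-40,-5],[28,-40,-5],[28,-40,-5],[28,-40,-5],[28,-40,-5],[28,-40,-5]]' --delta_rot '[[0,0,-7],[0,0,-7],[0,0,0],[0,0,0],[0,0,0],[0,0,0],[0,0,0],[0,0,0],[0,0,0],[0,0,0]]' --grip '[85,85,85,85,85,85,85,85,85,85]'

```text
time: 1.25
tool_pos: [206.8, -262.5, 338.3]
orientation: [-3.045, -0.763, 0.002]
ft_force: [0.4, -0.2, 1.5]
gripper_width: 85.2
```

Call:
step_arm --translation '[[46,-11,0],[45,-17,0],[43,-22,0],[40,-27,0],[36,-32,0],[36,-32,0],[36,-32,0],[36,-32,0],[0,0,0]]' --delta_rot '[[0,0,7],[0,0,7],[0,0,7],[0,0,7],[0,0,0],[0,0,0],[0,0,0],[0,0,0],[0,0,0]]' --grip '[85,85,85,85,85,85,85,85,85]'

```text
time: 2.15
tool_pos: [482.6, 0.2, 339.7]
orientation: [3.134, 0.054, 0.009]
ft_force: [-0.5, -0.1, -0.7]
gripper_width: 85.2
```

Run:
```python
from h import *
d=grab('wrist','w1');s=sense();print(s['time'],s['tool_pos'],s['orientation'])
K,R,t=cam(d);print(-R.T@t,R[2])
# predicted
ps=np.deg2rad(14);ex=np.array([np.cos(ps),np.sin(ps),0]);ey=np.array([-np.sin(ps),np.cos(ps),0]);o=np.array([581.4,13,0])
for y in(-25,0,25): print(y,proj(d,o+ey*y+[0,0,160]))
```

```text
2.2 [481.09102508  -2.13892284 339.79569002] [3.13058267 0.04981332 0.00679292]
[548.42846934   3.75950742 517.13807869] [-0.26103735 -0.01684758 -0.96518167]
-25 [[339.46258143  65.0500057 ]]
0 [[313.83487287  70.8172566 ]]
25 [[288.38506832  76.54447204]]
```

View pics/w1.png

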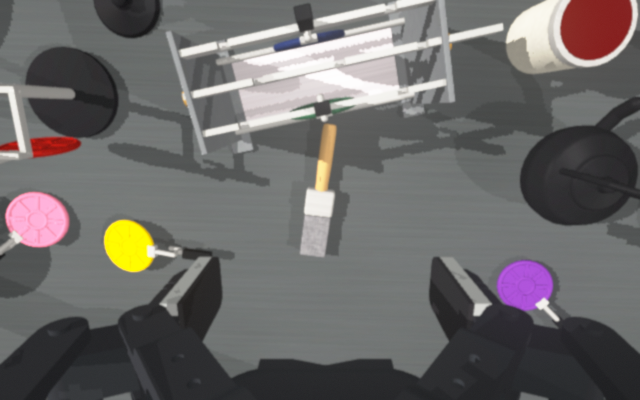

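The wrist view shows the middle bar running from about (185,95) to (500,28), with dark spots that could be notches. The green grip is at (322,107) and the blue at (303,15). I'll zoom along the three bars.

Run:
```python
import cv2
i=cv2.imread('pics/w1.png')[0:150,160:520]
A=cv2.resize(i,(792,330),interpolation=cv2.INTER_CUBIC)
for k in range(0,360,20): cv2.putText(A,str(160+k),(int(k*2.2),325),0,.35,(0,255,255));cv2.line(A,(int(k*2.2),312),(int(k*2.2),316),(0,255,255))
for k in range(0,150,20): cv2.putText(A,str(k),(0,int(k*2.2)+4),0,.35,(0,255,255))
cv2.imwrite('pics/w1c.png',A)
```

```text
(no output)
```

View pics/w1c.png

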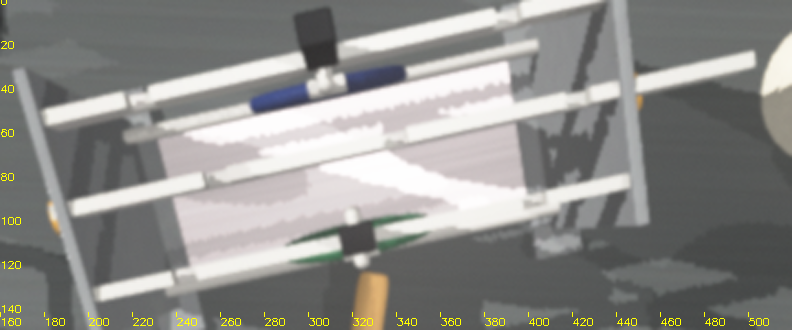

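The middle bar's notches show at crop (212,178), (396,138) and (578,98), which gives its middle notch at image (340,63). The outer bars' end notches are at (138,100)/(508,15) for the back and (182,281)/(535,199) for the front.

Run:
```python
from h import *
d=grab('wrist')
c=lambda x,y:(160+x/2.2,y/2.2)
P={n:onz(d,c(*q),z) for n,q,z in [('m+',(212,178),152),('m0',(396,138),152),('m-',(578,98),152),('b+',(138,100),152),('b-',(508,15),152),('f+',(182,281),152),('f-',(535,199),152),('plate++',(20,70),163),('plate+-',(0,0),163)]}
for k,v in P.items(): print(k,v.round(1))
B=(P['b+']+P['b-'])/2;F=(P['f+']+P['f-'])/2
o=(B+F)/2;print('origin',o,'yaw from bars',np.degrees([np.arctan2(-(P[a]-P[b])[0],(P[a]-P[b])[1]) for a,b in(('b+','b-'),('f+','f-'),('m+','m-'))]),'yaw BF',np.degrees(np.arctan2(*(B-F)[[1,0]])),np.linalg.norm(B-F),[np.linalg.norm(P[a]-P[b]) for a,b in(('b+','b-'),('f+','f-'),('m+','m-'))])
for ps in (13.5,14,14.5):
  r=np.radians(ps);ex=np.array([np.cos(r),np.sin(r),0]);ey=np.array([-np.sin(r),np.cos(r),0])
  print(ps,[(round((P[k]-o)@ex,1),round((P[k]-o)@ey,1)) for k in('m+','m0','m-')])
# red visible & stand via wrist
h=cv2.cvtColor(d['frame'],cv2.COLOR_RGB2HSV);s=sense();print(s['tool_pos'])
```

```text
m+ [569.2  66.1 152. ]
m0 [588.7 -15.3 152. ]
m- [607.7 -94.3 152. ]
b+ [600.4  97.6 152. ]
b- [639.3 -60.9 152. ]
f+ [523.7  80.8 152. ]
f- [565.  -79.2 152. ]
plate++ [608.7 143.3 163. ]
plate+- [634.7 149.3 163. ]
origin [582.07748337   9.56220775 152.        ] yaw from bars [13.78129745 14.50106365 13.49589879] yaw BF 13.11096659693779 77.48097591113078 [np.float64(163.24726985852536), np.float64(165.27870457557526), np.float64(164.9183891616544)]
13.5 [(np.float64(0.7), np.float64(58.0)), (np.float64(0.6), np.float64(-25.8)), (np.float64(0.7), np.float64(-106.9))]
14 [(np.float64(1.2), np.float64(58.0)), (np.float64(0.4), np.float64(-25.8)), (np.float64(-0.2), np.float64(-106.9))]
14.5 [(np.float64(1.7), np.float64(58.0)), (np.float64(0.2), np.float64(-25.8)), (np.float64(-1.2), np.float64(-106.9))]
[480.11423614  -4.14355311 339.86890085]
```

Call:
step_arm --translation '[[-8,-47,0],[-8,-47,0],[-8,-47,0],[-8,-47,0],[0,-47,0],[0,-47,0],[0,-28,0],[0,0,0]]' --delta_rot '[[0,0,0],[0,0,0],[0,0,0],[0,0,0],[0,0,0],[0,0,0],[0,0,0],[0,0,0]]' --grip '[85,85,85,85,60,60,60,60]'

```text
time: 3.05
tool_pos: [442.6, 296.5, 334.1]
orientation: [3.11, -0.01, 0.019]
ft_force: [-0.6, -0.2, 0.4]
gripper_width: 59.8
```

Run:
```python
from h import *
d=grab('wrist','w2');s=sense();print(s['time'],s['tool_pos'],s['orientation'],s['gripper_width'])
for P in ([488,343,206],[488,343,160]):print(proj(d,P))
```

```text
3.1 [443.09700986 294.61787539 334.12103906] [ 3.10810572 -0.01402445  0.01905321] 59.90828448094358
[[265.21721852 133.1998309 ]]
[[271.46741384 130.11894232]]
```

View pics/w2.png

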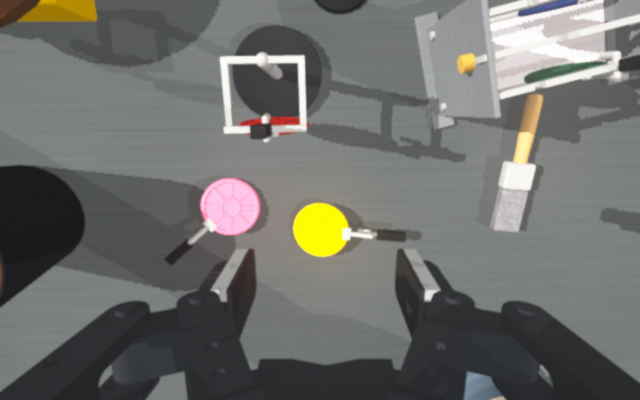

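The stand bar spans (225,130)–(306,128) with the red grip at (262,131), and the red plate shows just behind it. Next I'll cast rays and work out the approach.

```bash
cat >> h.py <<'E'
from scipy.spatial.transform import Rotation as Ro
def goal(p,yaw,s=None):
    """shift (tool axes, mm) and turn (deg, tool axes) to pointing-down pose p, yaw deg"""
    s=s or sense(); R=Ro.from_rotvec(s['orientation'])
    G=Ro.from_euler('z',yaw,degrees=True)*Ro.from_rotvec([np.pi,0,0])
    print('t',round(s['time'],2),'pos',np.round(s['tool_pos'],1),'f',np.round(s['ft_force'],1),'w',round(s['gripper_width'],1))
    print(' shift',(R.inv().apply(np.array(p)-s['tool_pos'])).round(1),'turn',np.degrees((R.inv()*G).as_rotvec()).round(2), 'in goal axes',(G.inv().apply(np.array(p)-s['tool_pos'])).round(1))
E
python3 - <<'E'
from h import *
d=grab('wrist');T=grab('top');S=grab('scene')
f=d['frame'];g=f[100:150,210:320].max(2)
# dark blob of grip
m=np.zeros((400,640),np.uint8);m[118:145,245:285]=(f[118:145,245:285].max(2)<55)*255
n,l,st,ce=cv2.connectedComponentsWithStats(m)
for i in range(1,n):
    if st[i,4]>15: print(st[i],ce[i].round(1))
# bar ends
for uv in [(225,130),(306,128),(224,57),(304,58)]: print(uv,onz(d,uv,160).round(1))
for uv in [(262,131)]: print('grip z187,206',onz(d,uv,187).round(1),onz(d,uv,206).round(1))
t=lambda x,y:(215+x/4.4,130+y/4.4); s=lambda x,y:(215+x/3.3,175+(y-352)/3.3)
print('tri',tri([(d,(262,131)),(S,s(671,510))]),tri([(d,(262,131)),(T,t(90,236))]))
goal([488,343,260],0)
E
```

```text
[262 126   6  11  49] [265.  130.3]
(225, 130) [489.3 385.8 160. ]
(306, 128) [490.4 306.9 160. ]
(224, 57) [555.6 381.4 160. ]
(304, 58) [554.4 307.4 160. ]
grip z187,206 [489.5 346.1 187. ] [490.6 343.4 206. ]
tri [488.00663664 349.34454962 183.19102915] [490.24385552 344.40540599 176.39829403]
t 3.25 pos [444.8 291.9 334.1] f [ 0.2  0.  -0.7] w 60.2
 shift [ 41.5 -54.3  72.8] turn [ 1.98 -0.75 -0.85] in goal axes [ 43.2 -51.1  74.1]
```

Call:
step_arm --translation '[[22,-27,35],[23,-25,38],[0,0,20],[0,0,0]]' --delta_rot '[[2,-0.7,-0.8],[0,0,0],[0,0,0],[0,0,0]]' --grip '[60,60,60,60]'

```text
time: 3.65
tool_pos: [499.3, 333.2, 240.0]
orientation: [3.137, -0.03, 0.015]
ft_force: [-0.5, -0.6, -0.1]
gripper_width: 60.1
```

Run:
```python
from h import *
goal([489.5,344.5,169],0.7)
d=grab('wrist')
f=d['frame']
q=proj(d,[[489.5,344.5,206],[489.5,344.5,160]]);print(q)
u,v=q[0].astype(int);c=f[max(v-50,0):v+60,max(u-75,0):u+75];cv2.imwrite('pics/w3.png',cv2.resize(c[:,:,::-1],None,fx=4,fy=4));print(max(u-75,0),max(v-50,0))
goal([489.5,344.5,169],0.7)
```

```text
t 3.65 pos [499.3 333.2 240. ] f [-0.5 -0.6 -0.1] w 60.1
 shift [-10.7 -11.4  70.8] turn [ 0.26 -0.55 -1.79] in goal axes [ -9.6 -11.4  71. ]
[[307.24466988 230.53973805]
 [309.94078271 210.32033912]]
232 180
t 3.7 pos [499.9 333.8 241.5] f [ 0.3 -1.1 -1.1] w 60.0
 shift [-11.5 -10.7  72.3] turn [ 0.17 -0.67 -1.81] in goal axes [-10.3 -10.9  72.5]
```

View pics/w3.png

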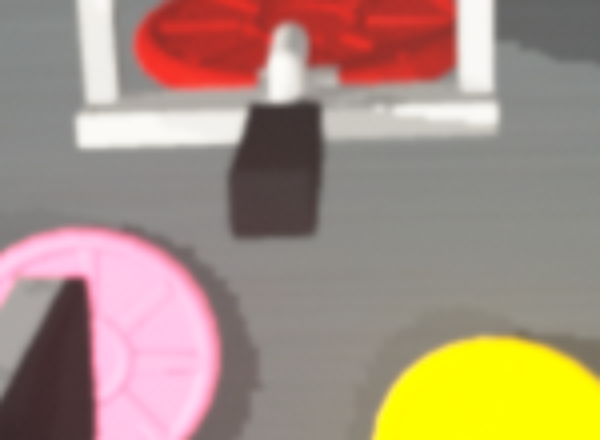

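Close up, the grip's top face is centred at image (300.5,231) against a predicted (307,230.5), so the trivet sits about 4 mm further to +y. I'm correcting the target to y≈348.3 and descending.

Call:
step_arm --translation '[[-12,-14.5,5],[0,0,25],[0,0,20],[0,0,10],[0,0,0]]' --delta_rot '[[0.2,-0.6,-1.8],[0,0,0],[0,0,0],[0,0,0],[0,0,0]]' --grip '[60,60,60,60,60]'

```text
time: 4.2
tool_pos: [488.5, 351.4, 188.0]
orientation: [-3.133, -0.021, -0.017]
ft_force: [-0.2, -0.9, 0.3]
gripper_width: 59.9
```

Run:
```python
from h import *
goal([489,348.3,169],0.7);print(sense()['wrist_torque'])
```

```text
t 4.2 pos [488.5 351.4 188. ] f [-0.2 -0.9  0.3] w 59.9
 shift [ 0.3  3.2 19. ] turn [-0.49 -0.61  0.07] in goal axes [ 0.5  3.1 19. ]
[-0.02629251  0.02510441 -0.04121838]
```

Call:
step_arm --translation '[[0.3,3.2,8],[0,0,8],[0,0,0],[0,0,0]]' --delta_rot '[[-0.5,-0.6,0],[0,0,0],[0,0,0],[0,0,0]]' --grip '[40,40,40,40]'

```text
time: 4.6
tool_pos: [489.8, 349.7, 174.3]
orientation: [-3.139, -0.022, -0.005]
ft_force: [-0.6, 0.1, 0.0]
gripper_width: 40.0
```

Run:
```python
from h import *
goal([489,348.3,169],0.7)
d=grab('wrist','w4')
cv2.imwrite('pics/w4c.png',cv2.resize(d['frame'][150:400,170:470,::-1],None,fx=2,fy=2))
goal([489,348.3,169],0.7)
```

```text
t 4.6 pos [489.8 349.7 174.3] f [-0.6  0.1  0. ] w 40.0
 shift [-0.8  1.4  5.3] turn [-0.15 -0.2   0.09] in goal axes [-0.8  1.4  5.3]
t 4.65 pos [489.7 349.6 174.3] f [-1.1  0.9 -0.5] w 40.0
 shift [-0.7  1.3  5.2] turn [-0.15 -0.19  0.1 ] in goal axes [-0.7  1.3  5.3]
```

View pics/w4c.png

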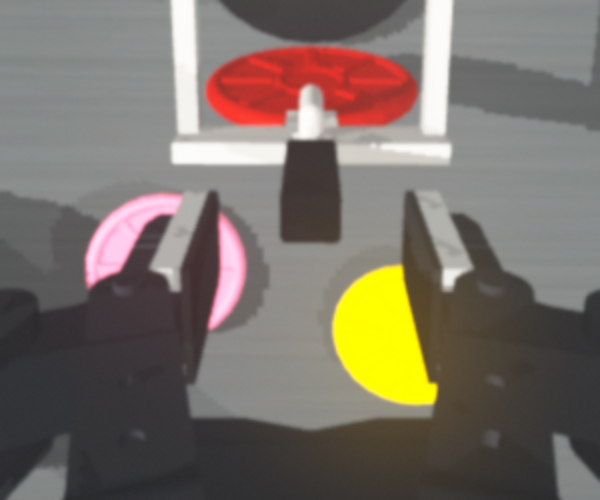

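The grip (crop x≈310) is centred between the fingers (212 and 407). I'm lowering the last 5 mm and closing.

Call:
step_arm --translation '[[-0.7,0,5.2],[0,0,0],[0,0,0],[0,0,0],[0,0,0],[0,0,0],[0,0,0]]' --delta_rot '[[-0.2,-0.2,0],[0,0,0],[0,0,0],[0,0,0],[0,0,0],[0,0,0],[0,0,0]]' --grip '[40,30,20,14,8,8,8]' --grip_force 60

```text
time: 5.35
tool_pos: [489.2, 350.1, 169.4]
orientation: [3.141, 0.022, 0.001]
ft_force: [-0.2, 0.4, -0.9]
gripper_width: 9.5
```

Run:
```python
from h import *
goal([489,348.3,169],0.7);print(sense()['wrist_torque'])
```

```text
t 5.35 pos [489.2 350.1 169.4] f [-0.2  0.4 -0.9] w 9.5
 shift [-0.3  1.8  0.4] turn [ 0.03 -0.03  0.1 ] in goal axes [-0.3  1.8  0.4]
[0.01071554 0.00754075 0.00589562]
```

Call:
step_arm --translation '[[0,0,0],[0,0,0],[0,0,0]]' --delta_rot '[[0,0,0],[0,0,0],[0,0,0]]' --grip '[5,5,5]'

```text
time: 5.65
tool_pos: [489.3, 350.1, 169.4]
orientation: [3.141, 0.022, 0.001]
ft_force: [-0.5, 0.2, -0.3]
gripper_width: 9.5
```

Run:
```python
from h import *
goal([489,348.3,169],0.7);print(sense()['wrist_torque'])
d=grab('wrist','w5');S=grab('scene')
a=cv2.resize(d['frame'][150:400,170:470],None,fx=2,fy=2);b=cv2.resize(S['frame'][190:310,370:450],(333,500))[:, :200+0+0+0+0+0]
cv2.imwrite('pics/w5c.png',np.hstack([a,b])[:,:,::-1])
```

```text
t 5.65 pos [489.3 350.1 169.4] f [-0.5  0.2 -0.3] w 9.5
 shift [-0.3  1.7  0.4] turn [ 0.02 -0.03  0.09] in goal axes [-0.3  1.7  0.4]
[-0.02076935 -0.00818696  0.04051399]
```

View pics/w5c.png

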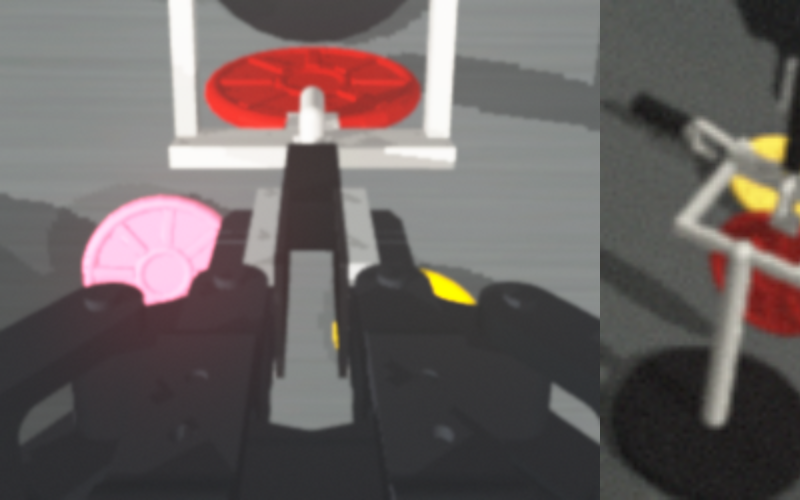

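The pads now hold the black grip, centred at crop x≈312, and the opening stopped at 9.5 mm. I'll lift along the lean.

Call:
step_arm --translation '[[-0.8,0,-6],[-1.2,0,-8],[-1.6,0,-10],[-1.6,0,-10],[-3,0,-20],[-3,0,-20],[-4,0,-28],[-4,0,-28],[-4,0,-28],[-4,0,-28]]' --delta_rot '[[0,0,0],[0,0,0],[0,0,0],[0,0,0],[0,0,0],[0,0,0],[0,0,0],[0,0,0],[0,0,0],[0,0,0]]' --grip '[5,5,5,5,5,5,5,5,5,5]'

```text
time: 6.75
tool_pos: [457.7, 347.1, 362.0]
orientation: [3.134, 0.025, -0.011]
ft_force: [0.4, 1.0, -3.5]
gripper_width: 9.5
```

Run:
```python
from h import *
ey=lambda ps:np.array([-np.sin(np.radians(ps)),np.cos(np.radians(ps)),0])
goal([565,-5,350],14);print(sense()['wrist_torque'])
```

```text
t 6.75 pos [457.7 347.1 362. ] f [ 0.4  1.  -3.5] w 9.5
 shift [101.9 353.6  13.9] turn [  0.37   0.46 -13.1 ] in goal axes [ 18.9 367.6  12. ]
[ 0.00176167 -0.04697706 -0.02368283]
```

Call:
step_arm --translation '[[11,20,0],[10,40,0],[6,42,0],[4,42,0],[1.5,42,0],[1.5,42,0],[1.5,42,0],[1.5,42,0],[1.5,25,0],[0,0,0]]' --delta_rot '[[0.3,0.4,-3.3],[0,0,-3.3],[0,0,-3.3],[0,0,-3.3],[0,0,0],[0,0,0],[0,0,0],[0,0,0],[0,0,0],[0,0,0]]' --grip '[5,5,5,5,5,5,5,5,5,5]'

```text
time: 7.75
tool_pos: [562.7, 17.4, 375.2]
orientation: [-3.112, -0.42, -0.025]
ft_force: [-0.3, -0.9, -3.5]
gripper_width: 9.1
```

Run:
```python
from h import *
goal([563.4,-18.8,350],14)
```

```text
t 7.75 pos [562.7  17.4 375.2] f [-0.3 -0.9 -3.5] w 9.1
 shift [-9.4 35.1 25.1] turn [ 0.02 -0.91  1.38] in goal axes [-8.1 35.3 25.2]
```

Call:
step_arm --translation '[[-9,18,0],[0,17,10],[0,0,10],[0,0,0],[0,0,0]]' --delta_rot '[[0,-0.9,1.4],[0,0,0],[0,0,0],[0,0,0],[0,0,0]]' --grip '[5,5,5,5,5]'

```text
time: 8.25
tool_pos: [561.3, -19.0, 354.2]
orientation: [-3.118, -0.385, 0.002]
ft_force: [-0.8, -0.7, -2.9]
gripper_width: 9.8
```

Run:
```python
from h import *
goal([563.4,-18.8,350],14)
d=grab('wrist','w6');goal([563.4,-18.8,350],14)
r=np.radians(14);ex=np.array([np.cos(r),np.sin(r),0]);eyy=np.array([-np.sin(r),np.cos(r),0])
n=np.array([587.6,-12.8,160])
print(proj(d,[n,n+80*eyy,n-80*eyy,n+24.5*eyy-38*ex+[0,0,46],n+24.5*eyy+38*ex+[0,0,46]]).round(1))
cv2.imwrite('pics/w6c.png',cv2.resize(d['frame'][50:300,120:520,::-1],(800,500),interpolation=cv2.INTER_CUBIC))
```

```text
t 8.25 pos [561.3 -19.  354.2] f [-0.8 -0.7 -2.9] w 9.8
 shift [2.1 0.3 4.2] turn [-0.02  0.08  0.06] in goal axes [2.1 0.3 4.2]
t 8.3 pos [561.2 -18.8 354.1] f [-0.7 -0.3 -3. ] w 9.3
 shift [2.1 0.6 4.1] turn [-0.03  0.1   0.09] in goal axes [2.1 0.6 4.1]
[[325.5 144. ]
 [249.2 143.9]
 [401.8 144.2]
 [299.7 189.5]
 [298.2 106.7]]
```

View pics/w6c.png

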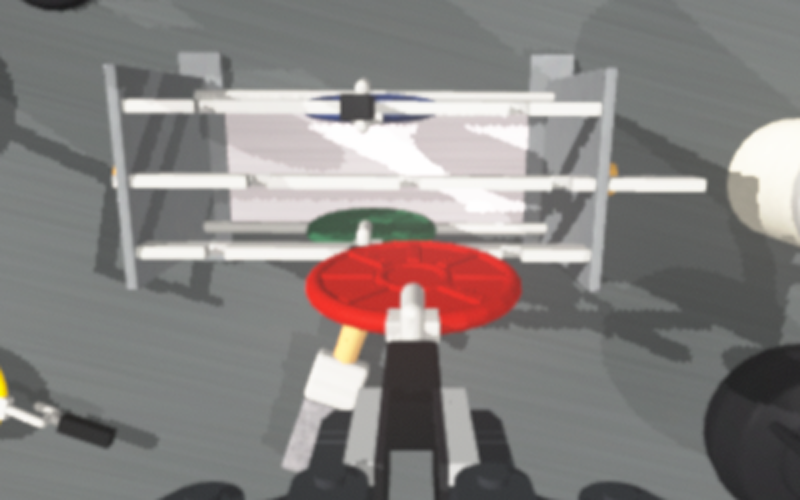

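This view shows the middle bar at crop row ≈183, with notches at crop x≈253, 410 and 565. The held trivet's crown and plate are centred at x≈412, so it is about 1 mm from aligned in y, and the bars run level with the plate. I'll refine this numerically.

Run:
```python
from h import *
i=cv2.imread('pics/w6.png',0).astype(float)
def edges(c,lo,hi):
    p=i[lo:hi,c-3:c+4].mean(1);g=np.diff(p);a=np.argmax(g);b=np.argmin(g);return lo+a+.5,lo+b+.5
for c in(195,220,270,290,310,350,370,440,460): print(c,'mid',edges(c,132,152),'back',edges(c,95,110) ,'front',edges(c,168,186) if c<240 else '')
for lo,hi in((137,140),(140,143),(142,145)): 
  p=i[lo:hi].mean(0);print(lo,'L',p[238:262].astype(int),'M',p[310:342].astype(int),'R',p[392:414].astype(int))
hsv=cv2.cvtColor(cv2.imread('pics/w6.png'),cv2.COLOR_BGR2HSV);m=((hsv[...,0]<6)|(hsv[...,0]>174))&(hsv[...,1]>150)
m[:,:240]=0;m[:,400:]=0
v,u=np.nonzero(m);print('plate cols',u.min(),u.max(),'row',v.min(),v.max())
```

```text
195 mid (np.float64(136.5), np.float64(143.5)) back (np.float64(99.5), np.float64(105.5)) front (np.float64(172.5), np.float64(179.5))
220 mid (np.float64(136.5), np.float64(143.5)) back (np.float64(95.5), np.float64(106.5)) front (np.float64(170.5), np.float64(179.5))
270 mid (np.float64(137.5), np.float64(144.5)) back (np.float64(95.5), np.float64(106.5)) front 
290 mid (np.float64(137.5), np.float64(144.5)) back (np.float64(99.5), np.float64(96.5)) front 
310 mid (np.float64(138.5), np.float64(144.5)) back (np.float64(99.5), np.float64(96.5)) front 
350 mid (np.float64(138.5), np.float64(150.5)) back (np.float64(95.5), np.float64(107.5)) front 
370 mid (np.float64(138.5), np.float64(144.5)) back (np.float64(95.5), np.float64(107.5)) front 
440 mid (np.float64(138.5), np.float64(145.5)) back (np.float64(106.5), np.float64(108.5)) front 
460 mid (np.float64(138.5), np.float64(145.5)) back (np.float64(102.5), np.float64(96.5)) front 
137 L [233 231 229 226 212 175 172 190 185 192 213 227 230 230 230 229 228 225
 226 226 224 224 224 226] M [225 225 225 226 227 227 227 228 230 235 239 
[... 171 characters left out ...]
95 195]
140 L [245 245 245 244 232 185 155 166 171 171 178 189 199 210 217 226 235 236
 237 237 237 236 237 237] M [247 246 247 246 246 246 246 246 244 236 220 210 205 206 210 208 207 214
 225 237 244 246 247 247 247 247 247 247 247 247 247 247] R [245 245 244 238 223 215 220 225 230 229 229 230 226 224 234 243 245 245
 245 245 245 245]
142 L [235 235 235 233 224 195 174 181 187 187 187 187 188 192 199 212 224 227
 227 227 227 227 227 227] M [242 242 242 242 242 242 242 242 239 230 211 202 201 201 202 200 199 202
 212 226 238 242 243 243 243 243 244 244 244 245 247 248] R [238 239 238 225 187 168 168 173 178 177 184 201 210 218 232 242 243 242
 242 242 242 241]
plate cols 273 379 row 171 216
```

Refined, the notch centre is at column 324.0 against 326 for the trivet (+y by ~1.7 mm), and the bar lies about 2 mm further along +x. I'm lowering along the lean with a small -x bias.

Call:
step_arm --translation '[[1.7,-1.7,12],[1.7,0,12],[1.7,0,12],[1.7,0,12],[1.7,0,12],[1.7,0,12],[0,0,0],[0,0,0]]' --delta_rot '[[0,0.1,0.4],[0,0,0],[0,0,0],[0,0,0],[0,0,0],[0,0,0],[0,0,0],[0,0,0]]' --grip '[5,5,5,5,5,5,5,5]'

```text
time: 9.1
tool_pos: [570.6, -11.3, 274.6]
orientation: [-3.116, -0.381, 0.003]
ft_force: [-0.1, 0.2, -3.4]
gripper_width: 9.1
```

```bash
cat >> h.py <<'E'
def meas(tag):
    r=np.radians(13.7);n=np.array([587.6,-12.8,160])
    d=grab('wrist',tag)
    s=sense();R=Ro.from_euler('z',13.7,degrees=True)
    e=R.inv().apply(np.array(s['tool_pos'])-n);print('TCP rel n, rack axes',e.round(1),'origin z',round(s['tool_pos'][2]-19,1))
    goal(n,13.7,s);ft=R.inv().apply(s['ft_force']);print('force rack axes',ft.round(1))
    print('n proj',proj(d,[n,n+R.apply([0,30,0]),n+R.apply([0,-30,0])]).round(1).tolist())
    return d
E
python3 - <<'E'
from h import *
d=meas('w7')
g=cv2.cvtColor(d['frame'],cv2.COLOR_RGB2GRAY).astype(float)
v0=int(proj(d,[[587.6,-12.8,160]])[0][1])
for c in(250,270,285,300,350,365,380): print(c,g[v0-18:v0+18,c-2:c+3].mean(1).astype(int),v0-18)
E
```

```text
TCP rel n, rack axes [-16.3   5.4 114.5] origin z 255.5
t 9.15 pos [570.5 -11.5 274.5] f [ 0.2 -0.6 -2.8] w 9.1
 shift [ 16.5   5.7 114.5] turn [-0.12  0.11  0.24] in goal axes [ 16.3   5.4 114.5]
force rack axes [ 0.  -0.7 -2.8]
n proj [[331.9, 167.4], [296.2, 167.2], [367.7, 167.6]]
250 [217 216 215 215 216 217 216 212 200 188 191 214 229 232 232 232 232 231
 225 218 216 215 215 216 218 218 216 214 206 174 138 146 167 179 183 176] 149
270 [212 217 216 216 218 219 218 215 204 189 191 213 229 232 232 232 232 230
 226 221 217 216 215 216 217 218 217 215 206 174 134 131 132 125 115 100] 149
285 [215 219 218 218 219 219 219 216 204 188 189 211 227 232 232 232 232 231
 227 221 217 216 215 214 199 162 113  84  78  78  81  86  89  88  86  85] 149
300 [223 222 220 219 220 220 219 216 204 189 188 206 224 231 232 232 232 231
 227 222 219 213 189 141  97  84  88  93  96  96  95  97 103 105 101  95] 149
350 [219 237 249 252 253 253 253 253 245 217 194 211 232 242 243 241 238 235
 232 227 224 222 222 220 219 210 183 141 115 107 101  98  96  93  91  93] 149
365 [203 201 199 196 194 194 195 197 198 192 190 210 233 242 244 244 244 244
 247 251 253 253 252 246 232 224 223 224 221 202 162 124 113 110 107 104] 149
380 [202 200 197 195 193 194 194 191 181 165 169 197 227 241 244 244 243 244
 245 248 249 250 248 240 227 222 223 224 221 205 175 184 225 241 244 240] 149
```

```bash
cat >> h.py <<'E'
def notch(d,r0,r1,c0,c1):
    g=cv2.cvtColor(d['frame'],cv2.COLOR_RGB2GRAY).astype(float);p=g[r0:r1,c0:c1].mean(0);print('cols',c0,p.astype(int))
def plate(d):
    h=cv2.cvtColor(d['frame'],cv2.COLOR_RGB2HSV);m=((h[...,0]<6)|(h[...,0]>174))&(h[...,1]>150);m[:,:240]=0;m[:,400:]=0
    v,u=np.nonzero(m);print('plate cols',u.min(),u.max(),'mean',(u.min()+u.max())/2,'rows',v.min(),v.max())
E
python3 - <<'E'
from h import *
d=meas('w7b');notch(d,161,164,300,350);notch(d,164,168,300,350);plate(d)
E
```

```text
TCP rel n, rack axes [-16.2   5.3 114.9] origin z 255.9
t 9.2 pos [570.7 -11.5 274.9] f [ 0.6  0.5 -3.2] w 9.5
 shift [ 16.3   5.6 114.9] turn [-0.1   0.07  0.23] in goal axes [ 16.2   5.3 114.9]
force rack axes [ 0.7  0.3 -3.2]
n proj [[331.8, 167.2], [296.0, 167.0], [367.6, 167.4]]
cols 300 [230 230 230 230 230 230 230 229 230 230 230 230 230 230 229 230 230 230
 230 230 230 230 228 219 199 194 182 173 174 182 191 200 204 210 218 221
 223 226 228 230 229 229 230 232 235 239 241 241 241 241]
cols 300 [229 230 229 229 230 230 229 230 229 229 230 229 230 230 230 230 230 230
 230 230 230 230 228 222 205 194 188 185 186 189 191 192 191 193 194 196
 207 223 229 231 231 231 231 231 232 234 236 237 239 240]
plate cols 272 378 mean 325.0 rows 174 219
```

The notch centre is at column 330 against 325.5 for the trivet, so the arm drifted about +3.6 mm in y. I'll correct that and lower further.

Call:
step_arm --translation '[[0.5,3.6,0],[0.5,0,0],[1.5,0,9],[1.5,0,9],[1.5,0,9],[1.5,0,9],[1.5,0,9],[0,0,0],[0,0,0]]' --delta_rot '[[-0.1,0.1,0],[0,0,0],[0,0,0],[0,0,0],[0,0,0],[0,0,0],[0,0,0],[0,0,0],[0,0,0]]' --grip '[5,5,5,5,5,5,5,5,5]'

```text
time: 10.1
tool_pos: [581.2, -13.3, 226.5]
orientation: [3.118, 0.38, 0.003]
ft_force: [0.6, -0.6, -2.4]
gripper_width: 9.5
```

Run:
```python
from h import *
d=meas('w8');plate(d)
g=cv2.cvtColor(d['frame'],cv2.COLOR_RGB2GRAY).astype(float)
v0=int(proj(d,[[587.6,-12.8,160]])[0][1])
for c in(260,290,360,390): print(c,g[v0-18:v0+18,c-2:c+3].mean(1).astype(int),v0-18)
notch(d,v0-6,v0-3,300,350);notch(d,v0-3,v0,300,350)
cv2.imwrite('pics/w8c.png',cv2.resize(d['frame'][100:300,170:490,::-1],(800,500),interpolation=cv2.INTER_CUBIC))
```

```text
TCP rel n, rack axes [-6.5  1.  66.5] origin z 207.5
t 10.15 pos [581.1 -13.4 226.5] f [ 0.3  0.3 -3.9] w 9.5
 shift [ 6.3  1.  66.5] turn [ 0.04 -0.1   0.19] in goal axes [ 6.5  1.  66.5]
force rack axes [ 0.3  0.2 -3.9]
n proj [[326.5, 192.9], [284.5, 192.8], [368.5, 193.1]]
plate cols 272 378 mean 325.0 rows 175 218
260 [191 184 182 182 182 180 177 175 173 177 197 224 236 238 238 238 238 237
 233 222 201 169 123 102 120 140 135 114  95  83  75  71  69  68  68  68] 174
290 [193 187 183 176 157 142 154 169 172 173 183 206 221 224 224 224 224 223
 218 180 113  76  75  81  86  87  87  90  93  93  95  99 103 105 108 108] 174
360 [247 247 246 236 199 151 150 167 172 174 185 216 234 238 238 238 238 237
 232 202 132  85  78  81  86  89  91  91  91  92  93  92  92  91  92  94] 174
390 [185 185 185 183 182 179 162 145 153 167 179 206 228 236 237 237 237 237
 235 225 205 182 146 109 113 136 157 173 178 174 165 145 114  93  88  88] 174
cols 300 [222 223 223 223 223 223 223 223 223 224 225 227 230 231 234 233 224 195
 170 165 159 155 155 157 159 163 170 173 180 191 199 206 217 232 236 237
 237 237 237 237 237 237 237 237 237 237 237 237 237 237]
cols 300 [223 223 224 224 223 224 224 224 223 223 224 224 224 224 224 223 211 170
 130 116 116 115 116 116 115 116 116 115 116 116 118 133 182 229 237 238
 238 238 238 238 238 238 237 238 238 238 238 238 238 238]
```

View pics/w8c.png

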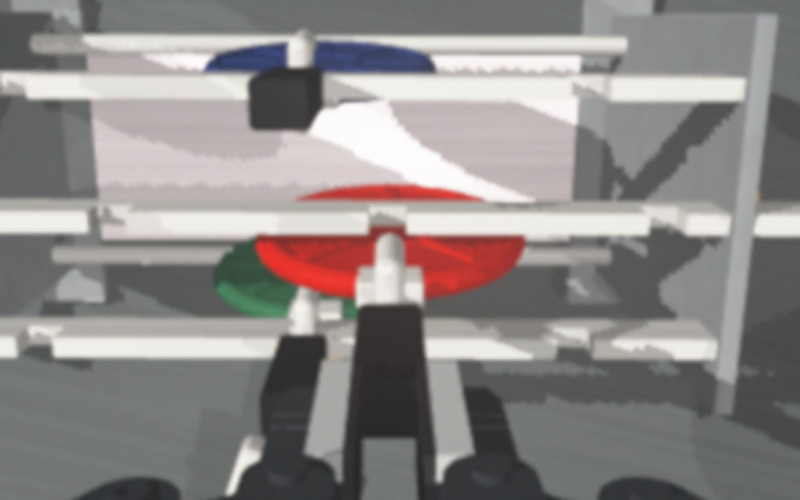

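The view shows the middle bar's notch at crop (388,218), directly above the crown at x≈390, with the plate passing on the robot side of the bar and both neighbours untouched. I'm continuing slowly along the lean.

Call:
step_arm --translation '[[1.2,0,6],[1.2,0,6],[1.2,0,6],[1.2,0,6],[0,0,0],[0,0,0]]' --delta_rot '[[0,-0.1,0.1],[0,0,0],[0,0,0],[0,0,0],[0,0,0],[0,0,0]]' --grip '[5,5,5,5,5,5]'

```text
time: 10.75
tool_pos: [586.7, -12.2, 201.0]
orientation: [3.118, 0.376, 0.002]
ft_force: [0.4, 0.1, -2.9]
gripper_width: 9.8
```

```bash
cat >> h.py <<'E'
def full(tag):
    d=meas(tag);plate(d)
    g=cv2.cvtColor(d['frame'],cv2.COLOR_RGB2GRAY).astype(float)
    v0=int(proj(d,[[587.6,-12.8,160]])[0][1])
    for c in(265,290,360,385): print(c,g[v0-16:v0+14,c-2:c+3].mean(1).astype(int),v0-16)
    notch(d,v0-4,v0-1,300,350);print(sense()['wrist_torque'].__repr__())
    return d
E
python3 -c "
from h import *
full('w9')"
```

```text
TCP rel n, rack axes [-0.8  0.8 41. ] origin z 182.0
t 10.8 pos [586.7 -12.2 201. ] f [-0.1  0.4 -3.1] w 9.4
 shift [ 0.7  0.7 41. ] turn [ 0.06 -0.06  0.06] in goal axes [ 0.8  0.8 41. ]
force rack axes [ 0.   0.5 -3.1]
n proj [[326.3, 210.8], [280.0, 210.7], [372.6, 210.8]]
plate cols 273 377 mean 325.0 rows 174 218
265 [198 191 179 175 173 170 170 182 214 233 237 238 238 237 237 235 221 168
 101  70  68  68  65  65  68  72  72  70  68  68] 194
290 [105 141 167 173 172 169 169 177 200 220 223 224 225 229 233 236 231 196
 120  79  82  84  79  73  70  69  69  69  69  68] 194
360 [100 127 154 167 171 172 174 184 214 231 229 213 193 181 177 177 172 148
 111 108 133 156 159 138 106  92  90  89  90  90] 194
385 [243 224 170 138 137 151 166 179 205 228 236 237 237 237 237 236 232 214
 181 176 175 171 162 139 106  92  90  90  90  90] 194
cols 300 [223 223 223 224 223 224 225 227 228 230 232 234 235 236 234 221 176 149
 151 177 219 237 242 243 242 239 234 223 207 188 172 168 192 225 236 236
 234 230 228 223 214 206 197 193 190 183 181 180 178 177]
array([ 0.00494994, -0.00385231, -0.00795734])
```

Call:
step_arm --translation '[[0,0,3],[0.3,0,3],[0.4,0,3],[0.4,0,3],[0,0,0]]' --delta_rot '[[0,0,0],[0,0,0],[0,0,0],[0,0,0],[0,0,0]]' --grip '[5,5,5,5,5]'

```text
time: 11.3
tool_pos: [588.1, -12.0, 188.5]
orientation: [3.118, 0.376, 0.004]
ft_force: [-0.0, -0.4, -3.6]
gripper_width: 9.3
```

```bash
python3 -c "
from h import *
full('w10')"
```

```text
TCP rel n, rack axes [ 0.8  0.7 28.7] origin z 169.7
t 11.35 pos [588.2 -12.  188.7] f [ 0.6 -0.  -2.7] w 9.7
 shift [-0.8  0.6 28.7] turn [ 0.09 -0.13  0.04] in goal axes [-0.8  0.7 28.7]
force rack axes [ 0.5 -0.2 -2.7]
n proj [[326.0, 218.8], [277.3, 218.8], [374.8, 218.8]]
plate cols 273 378 mean 325.5 rows 174 201
265 [187 177 174 173 171 170 176 197 224 234 237 237 237 237 237 237 231 194
 115  71  68  67  68  70  72  70  68  67  67  68] 202
290 [147 168 174 172 169 169 175 196 224 235 238 237 238 237 237 236 231 197
 126  88  79  71  68  68  68  68  68  67  67  67] 202
360 [134 159 168 169 169 169 175 190 219 233 236 237 237 237 237 235 228 207
 182 165 143 112  93  89  89  89  89  88  88  88] 202
385 [164 139 132 137 148 161 172 189 218 233 236 236 236 236 236 236 233 217
 183 165 143 113  93  89  90  90  89  89  88  89] 202
cols 300 [224 223 223 223 224 224 223 223 223 224 228 234 236 235 226 194 166 158
 163 185 219 233 236 234 231 228 226 221 213 193 177 175 194 224 234 236
 235 233 228 215 189 179 178 178 178 178 178 177 178 178]
array([ 0.00190661, -0.01303751, -0.01589819])
```

Call:
step_arm --translation '[[0.2,0,2.5],[0.3,0,2.5],[0.4,0,2.5],[0,0,0]]' --delta_rot '[[0,0,0],[0,0,0],[0,0,0],[0,0,0]]' --grip '[5,5,5,5]'

```text
time: 11.75
tool_pos: [589.3, -11.8, 180.8]
orientation: [3.118, 0.376, 0.004]
ft_force: [-0.6, -0.0, -3.7]
gripper_width: 9.2
```

```bash
python3 -c "
from h import *
full('w11')"
```

```text
TCP rel n, rack axes [ 2.   0.6 21. ] origin z 162.0
t 11.8 pos [589.4 -11.7 181. ] f [-0.3  0.9 -3.3] w 9.5
 shift [-2.1  0.6 21. ] turn [ 0.1  -0.17  0.04] in goal axes [-2.   0.6 21. ]
force rack axes [-0.   1.  -3.3]
n proj [[326.0, 224.9], [275.6, 224.9], [376.4, 224.9]]
plate cols 273 377 mean 325.0 rows 175 206
265 [179 176 175 172 171 171 178 199 224 235 237 237 237 237 237 237 232 195
 115  71  69  70  73  74  71  68  69  68  68  68] 208
290 [170 174 174 171 169 170 176 198 223 235 237 237 237 237 237 237 231 196
 122  79  71  69  69  69  69  69  68  68  68  69] 208
360 [138 154 166 167 167 172 179 199 224 235 237 238 237 237 237 238 234 217
 164 112  92  90  90  90  90  89  89  90  89  90] 208
385 [144 132 135 148 163 170 178 198 223 234 237 236 237 237 237 236 234 218
 165 114  93  91  91  91  91  90  90  90  91  90] 208
cols 300 [237 237 237 237 237 237 237 237 236 233 227 223 219 200 156 109  98  99
 101 110 125 137 140 140 139 137 132 128 121 112 105 101  98  98 104 110
 121 138 157 177 194 210 215 221 229 233 237 238 237 237]
array([-0.04408933,  0.02612433,  0.02381874])
```

Call:
step_arm --translation '[[0.2,0,2],[0.2,0,2],[0,0,0]]' --delta_rot '[[0,0,0],[0,0,0],[0,0,0]]' --grip '[5,5,5]'

```text
time: 12.1
tool_pos: [590.0, -11.6, 176.8]
orientation: [3.118, 0.375, 0.006]
ft_force: [0.2, -0.7, -2.8]
gripper_width: 9.8
```

```bash
python3 -c "
from h import *
d=meas('w12');print(sense()['wrist_torque'])
g=cv2.cvtColor(d['frame'],cv2.COLOR_RGB2GRAY)
for r in range(214,234,2): print(r,g[r,306:346:2])"
```

```text
TCP rel n, rack axes [ 2.7  0.6 16.9] origin z 157.9
t 12.15 pos [590.1 -11.5 176.9] f [-0.3  0.5 -3.5] w 9.4
 shift [-2.7  0.6 16.9] turn [ 0.11 -0.2   0.04] in goal axes [-2.7  0.6 16.9]
force rack axes [-0.2  0.6 -3.5]
n proj [[326.1, 228.2], [274.7, 228.2], [377.4, 228.3]]
[-0.01965262 -0.04029625  0.03639504]
214 [171 170 171 171 184 214 222 228 237 235 226 213 179 185 162 151 139 133
 133 133]
216 [170 169 168 169 185 228 228 228 236 230 215 209 181 187 143 136 135 135
 139 140]
218 [183 183 182 183 178 209 190 222 236 230 219 213 179 190 152 152 172 175
 186 188]
220 [227 222 220 219 179 134 147 185 206 196 182 176 149 162 149 180 229 234
 234 234]
222 [237 236 230 216 115  61  61  69  73  72  69  67  63  63  65  86 191 237
 238 237]
224 [237 237 237 209  69  51  50  50  51  49  50  50  50  50  51  53 132 217
 226 234]
226 [237 237 236 203  58  50  50  50  50  49  49  50  50  51  50  50 102 173
 183 191]
228 [215 213 209 157  54  49  49  49  50  49  50  50  50  50  50  49  80 146
 152 155]
230 [104  93  90  73  52  50  49  50  49  48  50  49  50  50  50  49  54  76
  79  91]
232 [69 67 67 59 49 49 49 50 50 50 48 49 48 51 49 50 50 65 68 77]
```

Call:
step_arm --translation '[[0.1,0,2],[0,0,2],[0,0,0]]' --delta_rot '[[0,0,0],[0,0,0],[0,0,0]]' --grip '[5,5,5]'

```text
time: 12.45
tool_pos: [590.3, -11.5, 172.7]
orientation: [3.118, 0.375, 0.006]
ft_force: [0.2, 0.4, -3.1]
gripper_width: 9.6
```

```bash
python3 -c "
from h import *
goal([587.6,-12.8,160],13.7);print(sense()['wrist_torque'])"
```

```text
t 12.45 pos [590.3 -11.5 172.7] f [ 0.2  0.4 -3.1] w 9.6
 shift [-2.9  0.6 12.7] turn [ 0.11 -0.21  0.04] in goal axes [-2.9  0.6 12.7]
[-0.00968451 -0.03989491 -0.00366194]
```

In the notch, with no contact on the teeth. I'll feel for the floor, expected at TCP z≈169.4.

Call:
step_arm --translation '[[0,0,1.5],[0,0,1],[0,0,1],[0,0,0.5],[0,0,0]]' --delta_rot '[[0,0,0],[0,0,0],[0,0,0],[0,0,0],[0,0,0]]' --grip '[5,5,5,5,5]'

```text
time: 12.95
tool_pos: [591.1, -11.3, 169.5]
orientation: [3.117, 0.375, 0.009]
ft_force: [-0.4, -0.1, -2.9]
gripper_width: 9.5
```

```bash
python3 -c "
from h import *
goal([587.6,-12.8,160],13.7);print(sense()['wrist_torque'])"
```

```text
t 12.95 pos [591.1 -11.3 169.5] f [-0.4 -0.1 -2.9] w 9.5
 shift [-3.9  0.6  9.5] turn [ 0.14 -0.32  0.03] in goal axes [-3.8  0.6  9.5]
[-0.06465774  0.09077728  0.00403549]
```

Call:
step_arm --translation '[[-0.8,0,1],[0,0,1],[0,0,0]]' --delta_rot '[[0.1,-0.3,0],[0,0,0],[0,0,0]]' --grip '[5,5,5]'

```text
time: 13.25
tool_pos: [591.8, -11.1, 169.4]
orientation: [3.118, 0.375, 0.006]
ft_force: [-0.2, 0.5, -1.4]
gripper_width: 9.3
```

```bash
python3 -c "
from h import *
goal([587.6,-12.8,160],13.7);print(sense()['wrist_torque'])"
```

```text
t 13.25 pos [591.8 -11.1 169.4] f [-0.2  0.5 -1.4] w 9.3
 shift [-4.5  0.6  9.4] turn [ 0.09 -0.2   0.03] in goal axes [-4.5  0.6  9.4]
[-0.02121926  0.14647864  0.0238804 ]
```

Call:
step_arm --translation '[[-1.5,0,0],[0,0,0.7],[0,0,0]]' --delta_rot '[[0,0,0],[0,0,0],[0,0,0]]' --grip '[5,5,5]'

```text
time: 13.55
tool_pos: [590.9, -11.3, 169.3]
orientation: [3.118, 0.375, 0.009]
ft_force: [-0.6, -0.0, 0.8]
gripper_width: 9.5
```

```bash
python3 -c "
from h import *
d=meas('w13');print(sense()['wrist_torque'])"
```

```text
TCP rel n, rack axes [3.5 0.6 9.2] origin z 150.2
t 13.6 pos [590.8 -11.4 169.2] f [-0.4 -0.1  2.2] w 9.0
 shift [-3.5  0.6  9.2] turn [ 0.1  -0.29  0.03] in goal axes [-3.5  0.6  9.2]
force rack axes [-0.4 -0.   2.2]
n proj [[326.2, 234.3], [273.0, 234.3], [379.3, 234.3]]
[-0.01872259  0.06259036  0.03987871]
```

It rests on the notch floor: TCP z is 169.2, the same as on the stand, and the load has moved to the bar. I'm releasing slowly.

Call:
step_arm --translation '[[0,0,0],[0,0,0],[0,0,0],[0,0,0],[0,0,0],[0,0,0],[0,0,0]]' --delta_rot '[[0,0,0],[0,0,0],[0,0,0],[0,0,0],[0,0,0],[0,0,0],[0,0,0]]' --grip '[12,14,17,21,26,32,36]' --grip_force 20

```text
time: 14.3
tool_pos: [590.0, -11.5, 168.0]
orientation: [3.118, 0.376, 0.005]
ft_force: [0.0, -0.6, -0.2]
gripper_width: 36.1
```

```bash
python3 -c "
from h import *
d=meas('w14');print(sense()['wrist_torque']);plate(d)
g=cv2.cvtColor(d['frame'],cv2.COLOR_RGB2GRAY)
for r in range(214,290,6): print(r,g[r,286:370:3])"
```

```text
TCP rel n, rack axes [2.7 0.7 8. ] origin z 149.0
t 14.35 pos [590.  -11.5 168. ] f [-0.1  0.9 -0.1] w 36.0
 shift [-2.7  0.7  8. ] turn [ 0.06 -0.18  0.03] in goal axes [-2.7  0.7  8. ]
force rack axes [ 0.1  0.9 -0.1]
n proj [[326.3, 233.6], [272.8, 233.6], [379.8, 233.6]]
[ 0.03061018 -0.03062667 -0.00913168]
plate cols 274 378 mean 326.0 rows 175 213
214 [187 149 145 149 151 151 153 154 155 209 210 216 239 236 215 170 212 203
 127 116 118 117 116 123 132 130 159 191]
220 [169 169 167 168 168 167 167 168 167 168 198 192 219 202 158 125 131 150
 169 174 173 172 172 173 172 172 173 172]
226 [237 237 234 224 223 223 222 223 222 118  51  50  51  51  52  51  50  56
 175 178 178 182 216 232 237 237 237 237]
232 [235 235 235 235 235 234 228 221 217  73  50  50  51  51  50  50  50  49
 155 175 175 176 175 175 175 176 176 189]
238 [69 68 68 68 69 68 68 67 66 51 48 50 50 50 50 50 50 50 59 68 83 89 89 90
 88 88 89 89]
244 [71 69 68 68 71 70 69 68 63 50 50 49 49 49 50 50 49 49 52 73 85 89 88 89
 88 88 89 86]
250 [101  90  83  76  85  83  84  84  63  51  50  50  51  50  50  51  49  51
  48  84  88  89  88  87  88  88  88  72]
256 [152 127 100  93  97  94  84  84  55  54  55  54  53  54  54  53  55  54
  50  85  87  87  87  88  89  89  88  68]
262 [139 134 191 192 191 161  96  98  58  48  49  48  46  46  49  51  53  52
  49  85  88  88  89  88  88  88  87  63]
268 [169 154 204 235 236 186  83  81  53  46  46  47  48  46  48  47  46  46
  49  89  88  87  87  88  88  87  87  61]
274 [180 151 135 129 129 129 129 134 122  60  56  55  56  57  55  57  56  56
 111 165 166 166 166 166 166 166 163  71]
280 [176 138 154 168 171 171 172 171 171 171 171 170 170 170 169 169 169 168
 169 168 167 168 168 167 168 167 163  66]
286 [ 44  44  80 170 170 203 224 229 229 228 228 229 228 228 228 228 228 228
 227 228 227 228 227 227 227 227 225  82]
```

Call:
step_arm --translation '[[0,0,-6],[0,0,-10],[0,0,-15],[0,0,-20],[0,0,-30],[0,0,-30],[0,0,-30],[0,0,-20],[0,0,0],[0,0,0]]' --delta_rot '[[0,0,0],[0,0,0],[0,0,0],[0,0,0],[0,0,0],[0,0,0],[0,0,0],[0,0,0],[0,0,0],[0,0,0]]' --grip '[36,36,36,36,36,36,36,36,36,36]'

```text
time: 15.35
tool_pos: [590.1, -9.6, 346.0]
orientation: [3.117, 0.378, 0.019]
ft_force: [0.3, 0.2, -0.2]
gripper_width: 36.0
```

Run:
```python
from h import *
d=meas('w15')
S=grab('scene');import time
a=cv2.resize(d['frame'][60:310,120:520],(640,400),interpolation=cv2.INTER_CUBIC)
b=cv2.resize(S['frame'][160:290,200:460],(640,320-120),interpolation=cv2.INTER_CUBIC) if 0 else cv2.resize(S['frame'][170:285,210:350],(244,200),interpolation=cv2.INTER_CUBIC)
c=cv2.resize(S['frame'][170:285,210:350],(640,526),interpolation=cv2.INTER_CUBIC)[0:200*0+300][:,:]
im=np.zeros((600,800,3),np.uint8);im[:300,:480]=cv2.resize(a,(480,300));im[300:,:]=cv2.resize(S['frame'][170:275,210:350],(400,300),interpolation=cv2.INTER_CUBIC).repeat(1,1) if 0 else 0
im[300:,:400]=cv2.resize(S['frame'][175:280,210:350],(400,300),interpolation=cv2.INTER_CUBIC)
T=grab('top');im[300:,400:]=cv2.resize(T['frame'][110:260,220:460][:, :200],(400,300),interpolation=cv2.INTER_CUBIC)
cv2.imwrite('pics/fin.png',im[:,:,::-1])
d2=grab('wrist');D=cv2.absdiff(d['frame'],d2['frame']);print('motion',D.max(),(D.max(2)>25).sum())
```

```text
TCP rel n, rack axes [  3.2   2.7 186. ] origin z 327.0
t 15.4 pos [590.1  -9.4 346. ] f [-0.2  0.7 -0.2] w 35.8
 shift [ -5.5   2.2 185.9] turn [ 0.16 -0.69  0.15] in goal axes [ -3.2   2.7 186. ]
force rack axes [ 0.   0.7 -0.2]
n proj [[327.0, 176.1], [298.4, 176.1], [355.5, 176.2]]
motion 126 5007
```

View pics/fin.png

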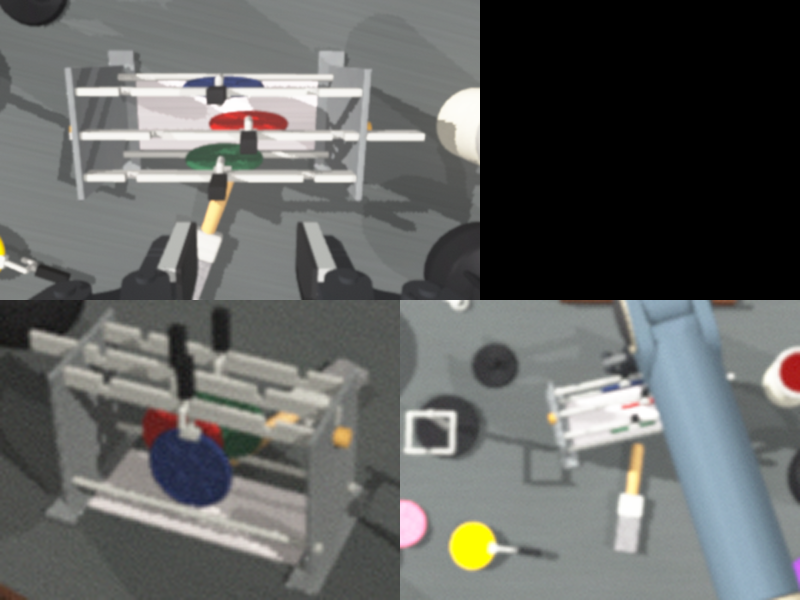

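The final pictures show red, blue and green all hanging on their bars, with the red grip at (248,142) over the middle bar and the stand empty. One stillness check remains, using the fixed camera.

```bash
cat > st.py <<'E'
from h import *
S=grab('scene');h=cv2.cvtColor(S['frame'],cv2.COLOR_RGB2HSV)
for n,lo,hi in(('red',(0,150,50),(8,255,255)),('blue',(108,100,40),(130,255,255)),('green',(55,80,30),(90,255,255))):
    m=cv2.inRange(h,lo,hi)[195:260,235:320];v,u=np.nonzero(m);print(n,len(u),u.mean().round(2),v.mean().round(2))
E
python3 st.py
```

```text
red 95 34.66 23.45
blue 511 41.29 38.67
green 48 56.58 25.85
```

Call:
step_arm --translation '[[0,0,0],[0,0,0],[0,0,0],[0,0,0],[0,0,0],[0,0,0],[0,0,0],[0,0,0]]' --delta_rot '[[0,0,0],[0,0,0],[0,0,0],[0,0,0],[0,0,0],[0,0,0],[0,0,0],[0,0,0]]' --grip '[36,36,36,36,36,36,36,36]'

```text
time: 16.4
tool_pos: [588.7, -10.4, 341.6]
orientation: [-3.118, -0.379, -0.007]
ft_force: [-0.2, -0.2, 0.1]
gripper_width: 35.8
```

```bash
python3 st.py
```

```text
red 99 34.91 23.51
blue 512 41.35 38.75
green 53 56.7 25.4
```

Nothing moved beyond image noise, so I'm handing in.

```bash
python3 -c "
from cell import order
print(order.job_done())"
```

```text
the job is handed in; nothing more can be done
None
```

The red trivet now hangs in the middle notch of the middle bar, between the green and blue trivets, and the job is handed in (about 16 s on the clock). I measured that notch about 24 mm toward -y from the rack's centre. I lined the hook up by camera and lowered it along its lean, so it went in without touching the teeth.

**Last checks:**
- **Seating:** the hook stopped at tool height 169.2 mm, against 169.4 mm when it hung on the stand. Its weight then passed to the bar, so I take it as fully down in the notch.
- **Stillness:** between two fixed-camera pictures about 1 s apart, the three plates shifted by less than 0.5 pixel.
- **Surroundings:** the neighbours still hang in place, and nothing else in view looked disturbed, though the arm hid part of the top view. Contact forces during hanging stayed within a few newtons.

**Disagreements:**
- The wrist-camera position of the bar was about 2.7 mm off in x from my first estimate.
- The arm drifted about 3 mm sideways while lowering. I corrected this before hooking.
- The gripper read 9.5 mm on the 14 mm grip, but the picture and the measured weight showed a firm hold.
- A first comparison of wrist pictures showed motion. I put that down to the arm still settling, and the fixed camera showed none.

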